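Lid on and four clips down

TASK

Put the wooden lid squarely on the aluminium storage box, with all four clips still open, then snap the clips down over its rim one at a time in opposite-corner order: after the first clip, the one diagonally across from it, then the other two. Leave the other things on the counter where they are.

Things in the scene. Friction and masses are not known exactly. Their poses are not given: they have to be found in the camera images.
- box: open aluminium storage box that stands fixed on the counter, 160 mm long (its x) by 120 mm wide (its y) by 70 mm high, walls 3 mm; origin at the centre of its underside, z up. Two clips sit on each long side, near the corners (+-50 mm along x). A loose cutter ring, 22 mm high, lies inside and may stay there.
- lid: loose wooden lid, about 0.22 kg, right way up on the counter; origin at the centre of its underside, z up. Stepped plug below (136 x 96 mm to 4 mm up, 148 x 108 mm to 8 mm up) drops into the box with 3 mm of play each side; plate 160 (its x) x 120 mm (its y), 8 to 14 mm up, rests on the box's rim. Seated: origin 62 mm above the box's, axes along the box's, either way round.
- lid_handle (a point): middle of the lid's steel bridge handle, 42 mm above the lid's origin: a bar 64 mm long (along the lid's x), 14 mm wide (y), 12 mm thick, its top 48 mm above the lid's origin, on two posts at x +-25 mm
- clip_a (a joint): hinge (rad) of the steel clip at the box's (+x, +y) corner; axis along the box's x, at x +50, y +69, z 76 mm in the box's frame. 0 = open, leaning outward, 60 deg above level; 1.05 = upright; 2.09 = lying level inward on the lid's margin, home (above 1.97). Sprung over centre: pushes back to open below about 1.5 (at most 6 N at its tip), pulls itself down above.
- clip_b (a joint): hinge (rad) of the steel clip at the box's (-x, +y) corner; axis along the box's x, at x -50, y +69, z 76 mm in the box's frame. 0 = open, leaning outward, 60 deg above level; 1.05 = upright; 2.09 = lying level inward on the lid's margin, home (above 1.97). Sprung over centre: pushes back to open below about 1.5 (at most 6 N at its tip), pulls itself down above.
- clip_c (a joint): hinge (rad) of the steel clip at the box's (-x, -y) corner; axis along the box's x, at x -50, y -69, z 76 mm in the box's frame. 0 = open, leaning outward, 60 deg above level; 1.05 = upright; 2.09 = lying level inward on the lid's margin, home (above 1.97). Sprung over centre: pushes back to open below about 1.5 (at most 6 N at its tip), pulls itself down above.
- clip_d (a joint): hinge (rad) of the steel clip at the box's (+x, -y) corner; axis along the box's x, at x +50, y -69, z 76 mm in the box's frame. 0 = open, leaning outward, 60 deg above level; 1.05 = upright; 2.09 = lying level inward on the lid's margin, home (above 1.97). Sprung over centre: pushes back to open below about 1.5 (at most 6 N at its tip), pulls itself down above.
- clip_a_tip (a point): free end of the clip at the (+x, +y) corner, on its inner face, 40 mm from the hinge axis. The clip is a flap 24 mm wide (along the box's x), 40 mm long, 3 mm thick, with a 6 mm bead on the outer face of its tip
- clip_b_tip (a point): free end of the clip at the (-x, +y) corner, on its inner face, 40 mm from the hinge axis. The clip is a flap 24 mm wide (along the box's x), 40 mm long, 3 mm thick, with a 6 mm bead on the outer face of its tip
- clip_c_tip (a point): free end of the clip at the (-x, -y) corner, on its inner face, 40 mm from the hinge axis. The clip is a flap 24 mm wide (along the box's x), 40 mm long, 3 mm thick, with a 6 mm bead on the outer face of its tip
- clip_d_tip (a point): free end of the clip at the (+x, -y) corner, on its inner face, 40 mm from the hinge axis. The clip is a flap 24 mm wide (along the box's x), 40 mm long, 3 mm thick, with a 6 mm bead on the outer face of its tip
- egg_ring: pink silicone egg ring, 84 mm across, 14 mm high, lying between box and lid; bystander; origin at the centre of its underside
- tin0: lowest of three stacked round aluminium tins, 96 mm across, 64 mm high each; bystander; origin at the centre of its underside
- tin1: middle tin of the stack; bystander; origin at the centre of its underside
- tin2: top tin of the stack, its top 192 mm above the counter; bystander; origin at the centre of its underside
- jar: glass jar with cork stopper, 84 mm across, 134 mm high; bystander; origin at the centre of its underside
- bowl: white bowl, 110 mm across, 45 mm high; bystander; origin at the centre of its underside
- mill: dark wooden mill, 52 mm across, 140 mm high; bystander; origin at the centre of its underside
- spatula: spatula with wooden handle and steel blade, lying flat, far right of the work area; bystander
Not all that is in view belongs to the job. Leave any blue look-alike of the box alone.

How it is judged:
By the outcome, as a careful person would: the job done as asked, in the order asked, and still so for the second after the job is handed in, with the robot touching nothing.
It also fails if it takes over 64 s, if anything falls off the work surface, if the arm or the gripper's body presses on something with over 40 N, if the wrist force passes 120 N, or if a joint passes its speed limit or range.

ROBOT

A 7-joint arm with a two-finger parallel gripper is mounted at the origin on the work surface. World frame = base frame: x ahead of the robot, y to its left, z up, the work surface at z = 0. Lengths are in m, angles in rad, forces in N, time in s.
With the tool pointing down it reaches from about 0.35 to 0.9 m from the base axis. Payload 19.9 kg.
Tool frame: the origin (TCP) lies between the finger pads; the fingertips stand 19 mm ahead of it and the grasp point (between the pads) is the TCP; z points along the fingers, y is the direction in which the jaws open and shut (so a half turn about z gives the same grasp; the last joint's range is limited). The gripper opens to 94 mm and grips with 3 to 60 N. Pads are 16 mm wide; open, the fingers measure 119 mm over their backs; the gripper's body (75 mm by 177 mm) begins 78 mm behind the grasp point.
Start: joints at [-1.28, 0.417, -0.01, 1.614, 0.005, 1.111, -0.053], TCP at [0.204, 0.591, 0.197] pointing down, gripper open.
Joint ranges: [-2.81, 2.81], [-0.39, 2.02], [-1.27, 1.25], [0.06, 2.57], [-1.19, 4.33], [0.19, 2], [-2.82, 2.82]. Speed limits (rad/s): [1.89, 1.89, 2.39, 2.39, 3.01, 3.01, 3.01].

INTERFACE

Orientations are given as a 3x3 rotation matrix whose columns are the frame's x, y, z axes.
In Python, from rig import robot gives the robot as it stands. Calls block until the motion is done:
- robot.move_ptp(position, orientation): joint-space move of the TCP to a pose.
- robot.move_linear(position, velocity=0.15, frame=None, threshold=None): straight line of the TCP; frame=None keeps the orientation; velocity is the mean speed in m/s. With threshold (N) it stops when the force on the tool has changed by that much, and returns True; else False.
- robot.goto_joints(angles): joint-space move.
- robot.gripper_to(opening): finger opening in m; the grip force is fixed at half the most; returns when the fingers have stopped.
- robot.pause(seconds).
- robot.ik(position, orientation): joint angles nearest the present ones, or None.
- robot.get_state(): the state.
- robot.grab_frame(name): name is "scene" or "side" or "wrist"; returns the picture (480x640x3 uint8, red, green, blue); there is no depth.
- robot.camera_info(name): a dict with "fx", "fy", "cx", "cy" (pixels), "dist" ([k1, k2, p1, p2, k3] as OpenCV has them; the pictures are not rectified), "rvec" (rotation vector, rad) and "tvec" (3), from world to camera coordinates, as OpenCV has them. Camera axes: x right, y down, z forward; pixel columns grow to the right and rows downward; lengths in m; the calibration is good to about 2 mm. A picture is of the moment at which its call begins: read the wrist's pose just before it. camera_info takes no time and is no camera call; for the wrist camera it gives the pose at the moment of the call.
A pose or a line that the arm cannot do raises robot.PlanningError and nothing moves.
- robot.sign_off(): hands the job in, once; it reports no verdict.
The state is a dict: "time": time; "qpos": joint angles; "joint_vel": joint speeds; "effort": joint torques, N m; "ee_pos": TCP position; "tool_rot": TCP orientation; "force": force on the tool from outside, world axes, zero at the start; "moment": the same for the moment, N m; "opening": finger opening in m.
Only numpy, scipy, OpenCV 4.12 (cv2) and the standard library are available. Lean on these libraries where they do the work, as an engineer would, in place of code of your own. Each camera call takes 0.05 s, during which the arm holds its last target.

## Working session

There is one attempt and no reset: what is moved stays moved. The work goes in short steps, each a Python script; the robot and the scene stay as the last script left them, time stands still between calls to the robot, and variables do not carry over. Pictures are saved under pics/ and viewed, and the job is handed in when it is done.

```bash
ls; mkdir -p pics; python3 - <<'E'
from rig import robot
import cv2
for n in ("scene","side","wrist"):
    i=robot.camera_info(n); f=robot.grab_frame(n)
    cv2.imwrite(f"pics/{n}0.png",f[:,:,::-1]); print(n,i)
print(robot.get_state())
E
```

```text
pics
scene {'fx': 616.6365659362182, 'fy': 616.6365659362182, 'cx': 323.19954981709685, 'cy': 229.37491240462245, 'dist': array([0.01117988, 0.        , 0.        , 0.        , 0.        ]), 'rvec': array([ 1.876029  ,  1.25005928, -0.66381394]), 'tvec': array([-0.17783323, -0.19323337,  2.0542245 ])}
side {'fx': 436.2693925574385, 'fy': 436.2693925574385, 'cx': 317.24371532055187, 'cy': 237.64757236280929, 'dist': array([-0.10934062,  0.        ,  0.        ,  0.        ,  0.        ]), 'rvec': array([ 2.39566153, -0.11505573,  0.05825982]), 'tvec': array([-0.52371378,  0.08416644,  1.32460255])}
wrist {'fx': 407.89022927421917, 'fy': 407.89022927421917, 'cx': 318.00611275284933, 'cy': 240.231351747096, 'dist': array([-0.05485331,  0.        ,  0.        ,  0.        ,  0.        ]), 'rvec': array([-2.3937893 , -1.70791914, -0.20173422]), 'tvec': array([-0.62516447, -0.02565552,  0.39047284])}
{'time': 0.15, 'qpos': array([-1.28049677,  0.41784336, -0.01032614,  1.61398993,  0.00470614,
        1.11071465, -0.05300092]), 'joint_vel': array([-0.00084302, -0.00396358, -0.00041523, -0.00155662, -0.000619  ,
       -0.00212677,  0.00193438]), 'effort': array([ 1.86219935e-03, -8.51533628e+01,  6.39060885e-01, -4.26139820e+01,
       -4.88947215e-02,  1.71024998e-02,  8.28492944e-05]), 'ee_pos': array([0.20349548, 0.59064544, 0.19698416]), 'tool_rot': array([[-9.45467600e-01,  3.25716077e-01, -2.32536898e-04],
       [ 3.25716152e-01,  9.45467173e-01, -9.01978518e-04],
       [-7.39329015e-05, -9.28532488e-04, -9.99999566e-01]]), 'force': array([ 0.02242271,  0.00814008, -0.09195458]), 'moment': array([ 0.01597978,  0.05174327, -0.00037951]), 'opening': 0.09385869893616515}
```

View pics/scene0.png

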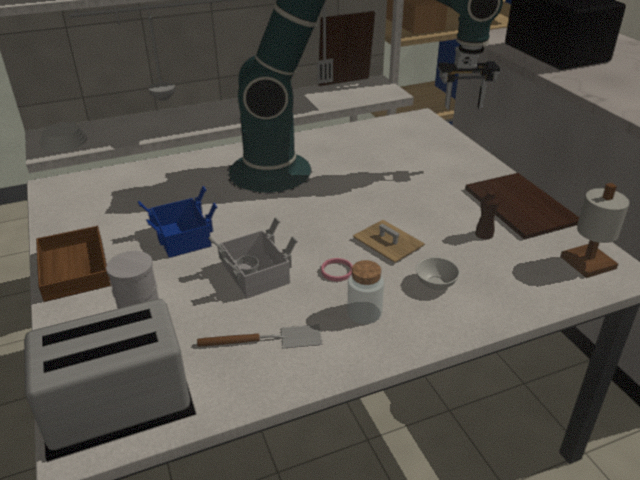

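View pics/side0.png

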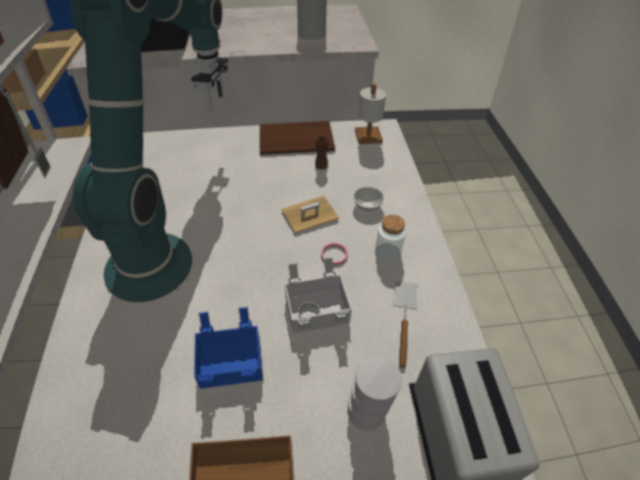

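View pics/wrist0.png

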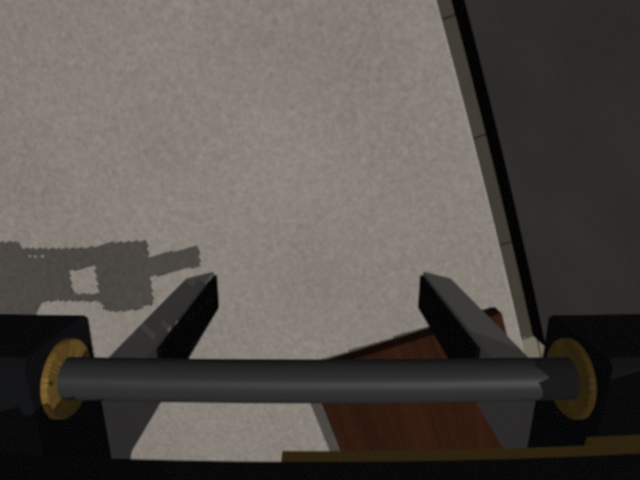

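Target candidates, scene-picture pixels:
- **Lid:** light wooden board with a handle (387,242). Other wooden things are the dark board (520,203) and the wooden tray (70,262).
- **Box:** grey aluminium box (255,262). The look-alike is the blue box (180,225).

I choose the light board with the handle and the grey box, and check both in a close crop.

```bash
cat > h.py <<'E'
import numpy as np, cv2
def cam(i):
    K=np.array([[i['fx'],0,i['cx']],[0,i['fy'],i['cy']],[0,0,1.]])
    return K,np.array(i['dist']),np.array(i['rvec']),np.array(i['tvec'])
def ray(i,p):
    K,d,r,t=cam(i); R=cv2.Rodrigues(r)[0]
    u=cv2.undistortPoints(np.array(p,float).reshape(-1,1,2),K,d).reshape(-1,2)
    D=np.c_[u,np.ones(len(u))]@R
    return -R.T@t,D
def onz(i,p,z):
    c,D=ray(i,p); return c+D*((z-c[2])/D[:,2])[:,None]
def proj(i,X):
    K,d,r,t=cam(i); return cv2.projectPoints(np.array(X,float).reshape(-1,1,3),r,t,K,d)[0].reshape(-1,2)
def crop(img,x,y,w,h,s,fn):
    c=cv2.resize(img[y:y+h,x:x+w],None,fx=s,fy=s,interpolation=cv2.INTER_CUBIC); cv2.imwrite(fn,c)
E
python3 - <<'E'
from h import *
a=cv2.imread('pics/scene0.png'); b=cv2.imread('pics/side0.png')
crop(a,210,210,220,100,3.6,'pics/c1.png'); crop(b,270,190,150,150,4,'pics/c2.png')
E
```

```text
(no output)
```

View pics/c1.png

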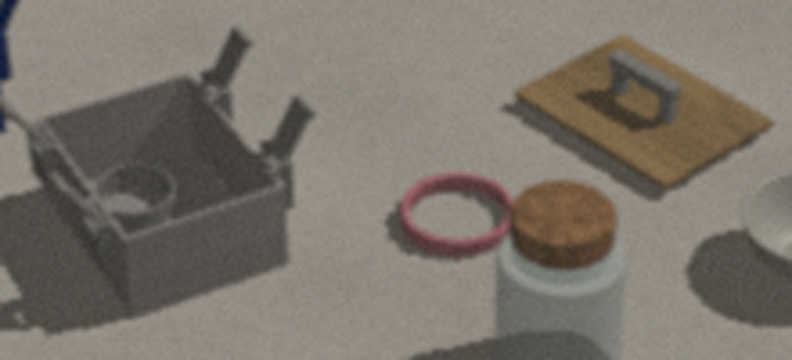

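View pics/c2.png

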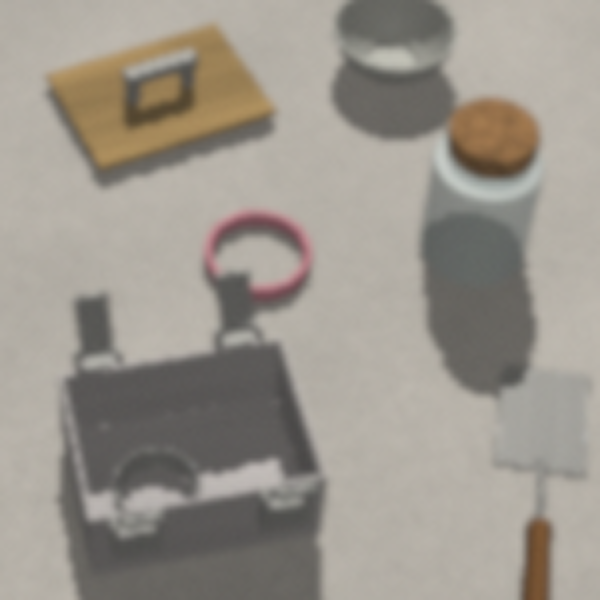

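```bash
cat >> h.py <<'E'
from scipy.optimize import least_squares
def fit(obs,corners,x0):
    """obs: list of (info, Nx2 px); corners Nx3 in obj frame; pose x,y,yaw on counter"""
    def W(p):
        c,s=np.cos(p[2]),np.sin(p[2]); C=np.array(corners)
        return np.c_[p[0]+c*C[:,0]-s*C[:,1],p[1]+s*C[:,0]+c*C[:,1],C[:,2]]
    f=lambda p:np.concatenate([(proj(i,W(p))-q).ravel() for i,q in obs])
    r=least_squares(f,x0); return r.x,r.fun
E
python3 - <<'E'
from h import *
from rig import robot
s=robot.camera_info('scene');d=robot.camera_info('side')
S=lambda L:np.array(L)/3.6+[210,210]; D=lambda L:np.array(L)/4+[270,190]
lS=S([(515,93),(622,37),(772,124),(668,186)]); lD=D([(50,78),(215,27),(272,108),(100,165)])
bS=S([(45,122),(192,77),(290,180),(125,240)]); bD=D([(66,380),(282,345),(325,477),(85,520)])
print(onz(s,lS,.014),onz(d,lD,.014),onz(s,bS,.07),onz(d,bD,.07),sep='\n')
E
```

```text
[[0.46492219 0.09028405 0.014     ]
 [0.42737951 0.20217078 0.014     ]
 [0.57795041 0.2526207  0.014     ]
 [0.61566182 0.1436928  0.014     ]]
[[0.42726223 0.19310976 0.014     ]
 [0.57352355 0.24451956 0.014     ]
 [0.60983525 0.14033079 0.014     ]
 [0.46284853 0.08793948 0.014     ]]
[[ 0.43805654 -0.27040843  0.07      ]
 [ 0.42502134 -0.15550184  0.07      ]
 [ 0.57117154 -0.13158645  0.07      ]
 [ 0.5903218  -0.25583487  0.07      ]]
[[ 0.42443145 -0.16556024  0.07      ]
 [ 0.57593786 -0.14923845  0.07      ]
 [ 0.58941323 -0.26019756  0.07      ]
 [ 0.430589   -0.27826098  0.07      ]]
```

```bash
python3 - <<'E'
from h import *
from rig import robot
i=robot.camera_info('wrist');st=robot.get_state()
R=cv2.Rodrigues(i['rvec'])[0];c=-R.T@i['tvec'];T=st['tool_rot']
print('cam in tool',T.T@(c-st['ee_pos']),'axes in tool\n',T.T@R.T)
s=robot.camera_info('scene');d=robot.camera_info('side')
print('tins top',onz(s,[(130,262)],.192),onz(d,[(378,380)],.192))
# fits
S=lambda L:np.array(L)/3.6+[210,210]; D=lambda L:np.array(L)/4+[270,190]
lS=S([(515,93),(622,37),(772,124),(668,186)]); lD=D([(100,165),(50,78),(215,27),(272,108)])
bS=S([(45,122),(192,77),(290,180),(125,240)]); bD=D([(85,520),(66,380),(282,345),(325,477)])
co=lambda z:np.array([[-.08,-.06,z],[-.08,.06,z],[.08,.06,z],[.08,-.06,z]])
print(fit([(s,lS),(d,lD)],co(.014),[.52,.17,.3])); print(fit([(s,bS),(d,bD)],co(.07),[.5,-.2,.1]))
def down(yaw): # tool y along yaw+90 (x axis along yaw), z down
    c,s=np.cos(yaw),np.sin(yaw); return np.array([[c,s,0],[s,-c,0],[0,0,-1]])
for y in (.33,.33+np.pi):
  for p in ((.52,.17,.25),(.52,.17,.044)): print(y,robot.ik(p,down(y)))
for y in (.12,.12+np.pi): print(y,robot.ik((.5,-.2,.25),down(y)),robot.ik((.5,-.2,.1),down(y+np.pi/2)))
E
```

```text
cam in tool [ 0.06703424  0.00090661 -0.18764411] axes in tool
 [[ 2.08613592e-04 -9.71967747e-01 -2.35114132e-01]
 [ 9.99999836e-01  3.28017377e-04 -4.68745763e-04]
 [ 5.32727284e-04 -2.35113995e-01  9.71967657e-01]]
tins top [[ 0.59463911 -0.5044831   0.192     ]] [[ 0.59804513 -0.51505375  0.192     ]]
(array([0.52000596, 0.17122408, 0.33465815]), array([-0.76998298,  0.01477293, -0.58640788, -0.4250117 ,  0.10711132,
       -0.5428055 , -1.03679471,  0.17566768,  0.39581843, -0.10211047,
       -0.85496066, -1.67657467,  0.36008795, -1.87898155,  1.59558235,
       -0.20667646]))
(array([ 0.50576377, -0.20694455,  0.10913693]), array([-2.3674389 , -0.66927566, -0.79799733, -1.00235968, -1.60931506,
        2.37842593, -0.63954162,  0.57043282,  0.77609417, -1.04615923,
       -1.89949117, -2.66161447,  0.48245768, -3.07664443,  0.77281752,
       -0.81491079]))
0.33 [-0.89767752  0.26490989  0.63369431  1.7636275  -0.16932959  1.16795799
 -1.45470514]
0.33 [-0.80113749  0.53842912  0.54464992  1.94242407 -0.39312761  0.76640664
 -1.27204368]
3.471592653589793 [-0.5569962   0.23197972  0.21868169  1.75306957 -0.05437199  1.16241798
  1.57841213]
3.471592653589793 [-0.45718734  0.48101087  0.10560772  1.93092335 -0.07293351  0.73326996
  1.59153952]
0.12 [-0.57936963  0.39637498  1.16001618  1.79245902 -0.38800746  1.20980261
 -0.75713091] [-0.42037031  0.57509293  0.97727668  1.94037038 -0.59056181  0.94372618
  0.96801995]
3.2615926535897932 [-0.50375527  0.33998956  1.03297903  1.79096104 -0.31374435  1.18899392
  2.314041  ] [-0.48191569  0.6382244   1.08404091  1.94178686 -0.68277613  0.98736147
 -2.09413595]
```

The crops confirm the choice. The lid is near (0.52, 0.17) with yaw 0.33, and the grey box is near (0.506, -0.207) with yaw 0.11. Next is a close look at each from the wrist camera.

```bash
cat >> h.py <<'E'
def down(yaw):
    c,s=np.cos(yaw),np.sin(yaw); return np.array([[c,s,0],[s,-c,0],[0,0,-1]])
def snap(robot,n,fn):
    import json
    i=robot.camera_info(n); f=robot.grab_frame(n); cv2.imwrite(fn,f[:,:,::-1])
    json.dump({k:(v.tolist() if hasattr(v,'tolist') else v) for k,v in i.items()},open(fn[:-3]+'json','w'))
def load(fn):
    import json; return json.load(open(fn[:-3]+'json'))
E
python3 - <<'E'
from h import *
from rig import robot
q0=robot.get_state()['qpos']
y=.335+np.pi; R=down(y); p=np.array([.52,.171,.25])-.055*R[:,0]
robot.move_ptp(p,R); st=robot.get_state(); print(st['time'],st['qpos'],st['ee_pos'])
snap(robot,'wrist','pics/w_lid.png')
E
```

```text
2.125 [-0.51718355  0.33587899  0.18660483  1.61644632 -0.06609103  1.19554207
  1.59029665] [0.57162002 0.1900624  0.24990675]
```

View pics/w_lid.png

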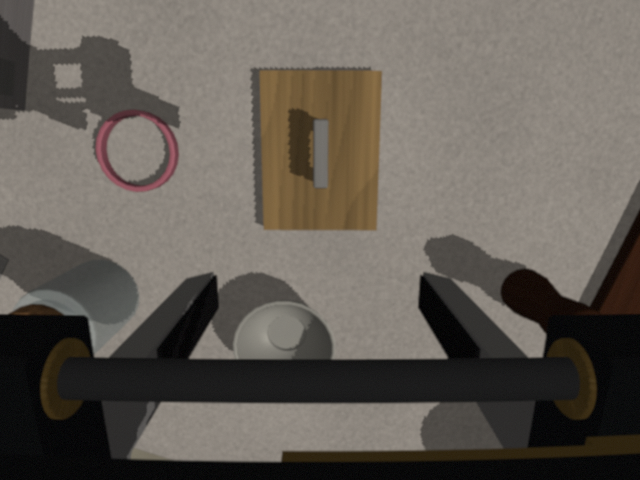

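```bash
python3 - <<'E'
from h import *
a=cv2.imread('pics/w_lid.png'); crop(a,250,60,140,180,3.3,'pics/c3.png')
E
```

```text
(no output)
```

View pics/c3.png

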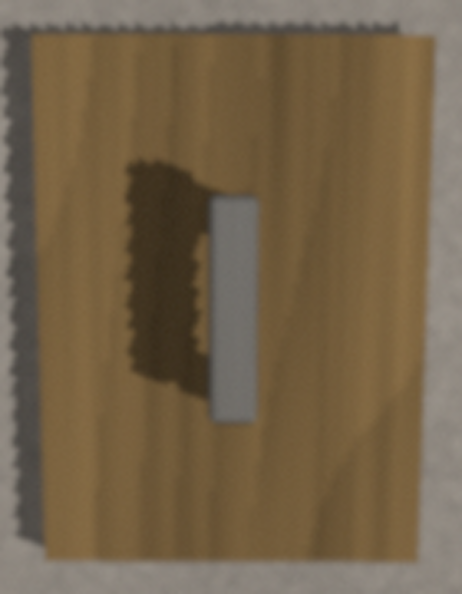

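```bash
python3 - <<'E'
from h import *
i=load('pics/w_lid.png'); C=lambda L:(np.array(L,float)-.0)/3.3+[250,60]
P=C([(31,36),(434,36),(418,561),(45,561)]);H=C([(210,197),(258,197),(258,422),(211,422)])
q=lambda a,b,z:np.array([[-a,-b,z],[-a,b,z],[a,b,z],[a,-b,z]])
print(fit([(i,P)],q(.08,.06,.014),[.52,.17,.33])); print(fit([(i,H)],q(.032,.007,.048),[.52,.17,.33]))
E
```

```text
(array([0.5185213 , 0.17414703, 0.33580294]), array([-0.15543505, -0.21553798,  0.10424914, -0.126312  , -0.04468776,
        0.22388452,  0.09961138,  0.17722442]))
(array([0.51838039, 0.17456666, 0.33987988]), array([-0.32475315, -0.56915441,  0.33191419, -0.62291159,  0.21205413,
        0.61314297, -0.21922148,  0.66537624]))
```

The lid fits to sub-pixel: (0.5185, 0.1742), yaw 0.336. Now the box view from above.

```bash
python3 - <<'E'
from h import *
from rig import robot
q=robot.get_state()['qpos'].copy()
y=.109+np.pi; R=down(y); p=np.array([.506,-.207,.27])-.06*R[:,0]
# target near q3~0: seek ik then report
print(robot.ik(p,R))
qq=q.copy(); qq[0]+=.75; qq[6]-=.0
robot.goto_joints(qq)
q2=robot.ik(p,R); print(q2); robot.move_ptp(p,R); st=robot.get_state(); print(st['time'],st['qpos'],st['ee_pos'])
snap(robot,'wrist','pics/w_box.png')
a=cv2.imread('pics/w_box.png'); crop(a,200,20,240,260,2.3,'pics/c4.png')
E
```

```text
[-0.04203596  0.33337151  0.42776275  1.60218688 -0.14415638  1.23739729
  2.09201627]
[ 0.22785345  0.31513889  0.07847665  1.59264299 -0.02574062  1.23482114
  1.99076451]
4.275 [ 0.22645497  0.31510269  0.0785441   1.59278833 -0.02584408  1.23462612
  1.98880518] [ 0.56591665 -0.19968736  0.26995822]
```

View pics/w_box.png

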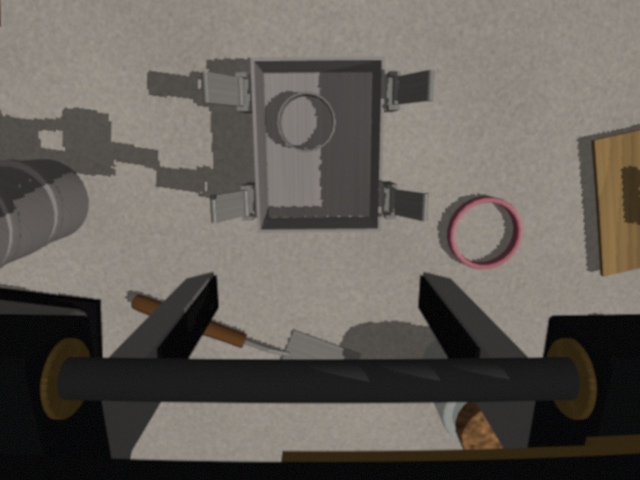

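View pics/c4.png

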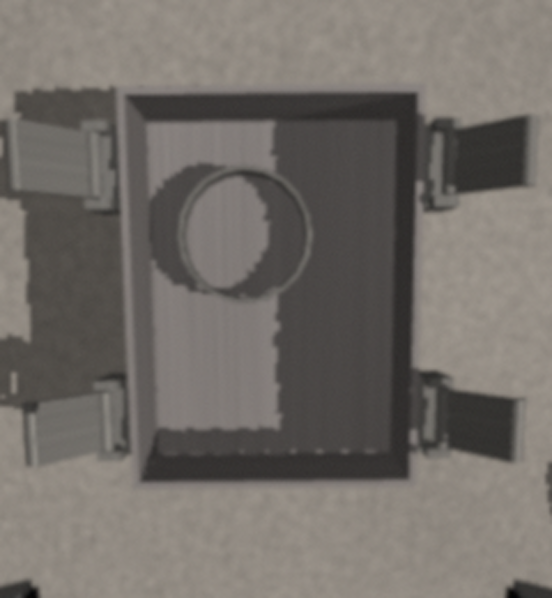

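```bash
python3 - <<'E'
from h import *
i=load('pics/w_box.png'); C=lambda L:np.array(L,float)/2.3+[200,20]
P=C([(115,87),(424,86),(412,487),(136,488)])
q=lambda a,b,z:np.array([[-a,-b,z],[-a,b,z],[a,b,z],[a,-b,z]])
x,r=fit([(i,P)],q(.08,.06,.07),[.506,-.207,.1]);print(x,r)
a=cv2.imread('pics/w_box.png')
def W(C):
    c,s=np.cos(x[2]),np.sin(x[2]);C=np.array(C);return np.c_[x[0]+c*C[:,0]-s*C[:,1],x[1]+s*C[:,0]+c*C[:,1],C[:,2]]
pts=list(q(.08,.06,.07))+list(q(.077,.057,.07))+[[sx*.05+e,sy*.089,.111] for sx in(-1,1) for sy in(-1,1) for e in(-.012,.012)]
for p in proj(i,W(pts)): cv2.circle(a,tuple(int(v*8) for v in p),8,(0,0,255),-1,shift=3)
crop(a,200,20,240,260,2.3,'pics/c5.png')
E
```

```text
[ 0.50525872 -0.2058601   0.11692839] [ 0.1881031   0.12280834  0.30875088 -0.66329905  1.31087909  0.0896759
 -1.84673345  0.66513351]
```

View pics/c5.png

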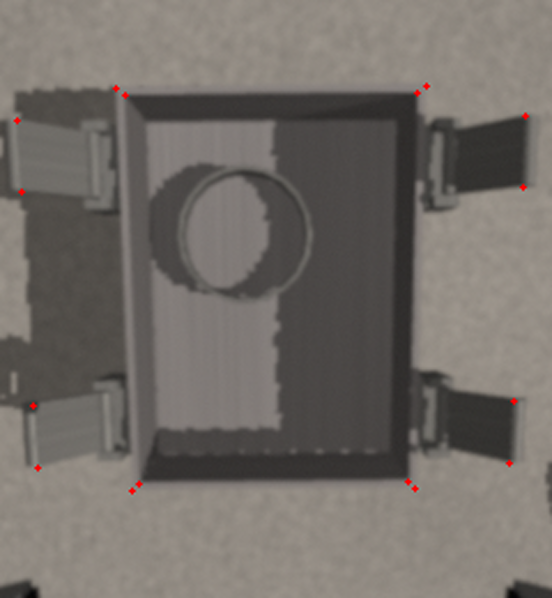

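```bash
python3 - <<'E'
from h import *
a=cv2.imread('pics/w_box.png'); s=8
T=[cv2.resize(a[y:y+36,x:x+48],None,fx=s,fy=s,interpolation=cv2.INTER_CUBIC) for x,y in((235,40),(355,40),(235,205),(355,205))]
cv2.imwrite('pics/c6.png',cv2.convertScaleAbs(np.vstack([np.hstack(T[:2]),np.hstack(T[2:])]),alpha=1.5))
E
```

```text
(no output)
```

View pics/c6.png

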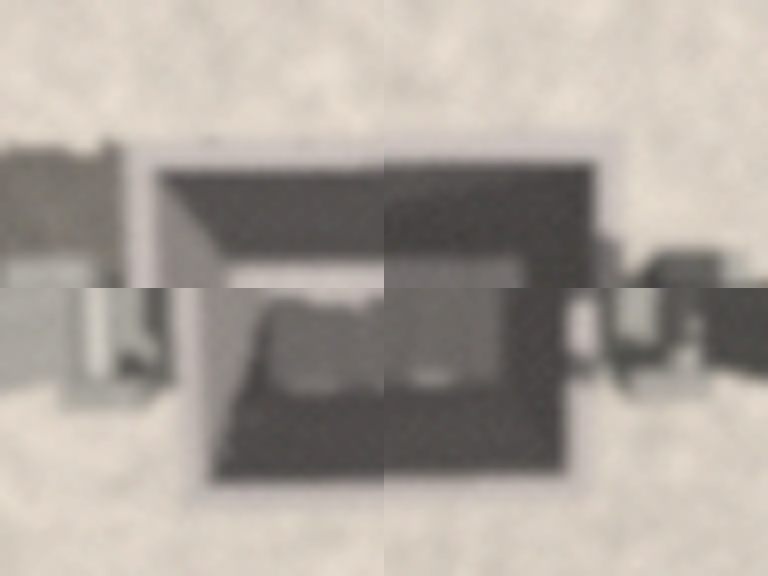

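```bash
python3 - <<'E'
from h import *
i=load('pics/w_box.png')
f=lambda tl,tr,br,bl:np.array([np.array(tl)/8+[235,40],(np.array(tr)-[384,0])/8+[355,40],(np.array(br)-[384,288])/8+[355,205],(np.array(bl)-[0,288])/8+[235,205]])
I=f((158,172),(595,162),(567,472),(208,480));O=f((122,138),(625,132),(595,495),(182,505))
q=lambda a,b,z:np.array([[-a,-b,z],[-a,b,z],[a,b,z],[a,-b,z]])
for P,c in((I,q(.077,.057,.07)),(O,q(.08,.06,.07)),(np.r_[I,O],np.r_[q(.077,.057,.07),q(.08,.06,.07)])):
    x,r=fit([(i,P)],c,[.506,-.207,.1]);print(x,r.round(2))
E
```

```text
[ 0.50487682 -0.20533048  0.11733943] [-0.5  -0.43  0.47 -0.38  0.2   0.49 -0.17  0.5 ]
[ 0.50463122 -0.20547666  0.11827568] [ 0.3   0.1  -0.07 -0.55 -0.34  0.29  0.09  0.21]
[ 0.50475402 -0.20540353  0.11782997] [-0.61 -0.55  0.37 -0.57  0.18  0.33 -0.19  0.4   0.41  0.23  0.04 -0.37
 -0.32  0.45  0.11  0.31]
```

The box is at (0.5048, -0.2054), yaw 0.118. Next I grasp the lid by its handle.

```bash
python3 - <<'E'
from h import *
from rig import robot
R=down(.336+np.pi)
robot.move_ptp((.5185,.1743,.13),R)
robot.move_linear((.5185,.1743,.043),velocity=.12)
robot.gripper_to(0.0)
st=robot.get_state();print(st['opening'],st['ee_pos'],st['force'])
robot.move_linear((.5185,.1743,.24),velocity=.2)
st=robot.get_state();print(st['time'],st['qpos'],st['opening'],st['force'])
snap(robot,'wrist','pics/w_held.png')
E
```

```text
0.0007163812237320137 [0.51851915 0.17428621 0.0430083 ] [0.70997317 0.01135386 0.14490018]
9.2417 [-0.24172039  0.24508693 -0.16462671  1.75649408  0.04351717  1.14509711
  1.48733182] 0.00022165765132026147 [-0.97226433  0.02492153  0.30850977]
```

View pics/w_held.png

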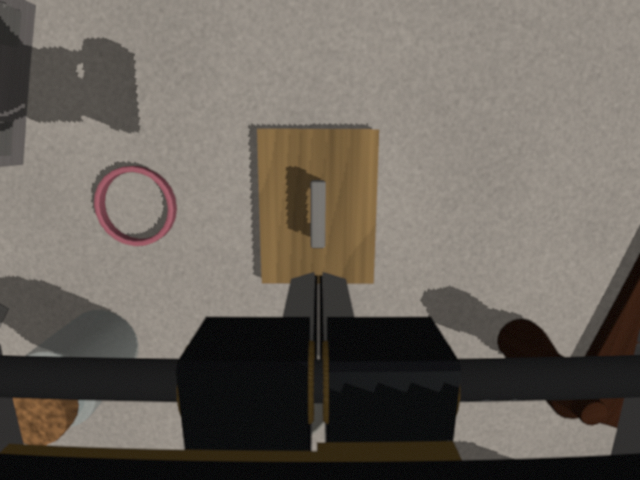

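```bash
python3 - <<'E'
from h import *
from rig import robot
i=load('pics/w_held.png')
q=lambda a,b,z:np.array([[-a,-b,z],[-a,b,z],[a,b,z],[a,-b,z]])
P=[(257,128.5),(379,128.5),(374,283.5),(262,283.5)]
print(fit([(i,P)],q(.08,.06,.014),[.52,.17,.33]))
st=robot.get_state();t=st['ee_pos'];T=st['tool_rot']
for dz in(0,.019,.19,.2): print(dz,proj(i,[t+T[:,2]*dz]))
snap(robot,'side','pics/s1.png');snap(robot,'scene','pics/s2.png')
a=cv2.imread('pics/s1.png');crop(a,200,100,200,150,4,'pics/c7.png')
a=cv2.imread('pics/s2.png');crop(a,300,130,200,150,4,'pics/c8.png')
E
```

```text
(array([0.51801016, 0.17419139, 0.33626092]), array([-0.14339242,  0.15071296,  0.14167562,  0.14850024,  0.11201149,
       -0.16415157, -0.11012449, -0.17201036]))
0 [[317.69688289 282.7508887 ]]
0.019 [[317.73413719 270.72822598]]
0.19 [[317.90810426 214.65798426]]
0.2 [[317.91372237 212.84922141]]
```

View pics/c7.png

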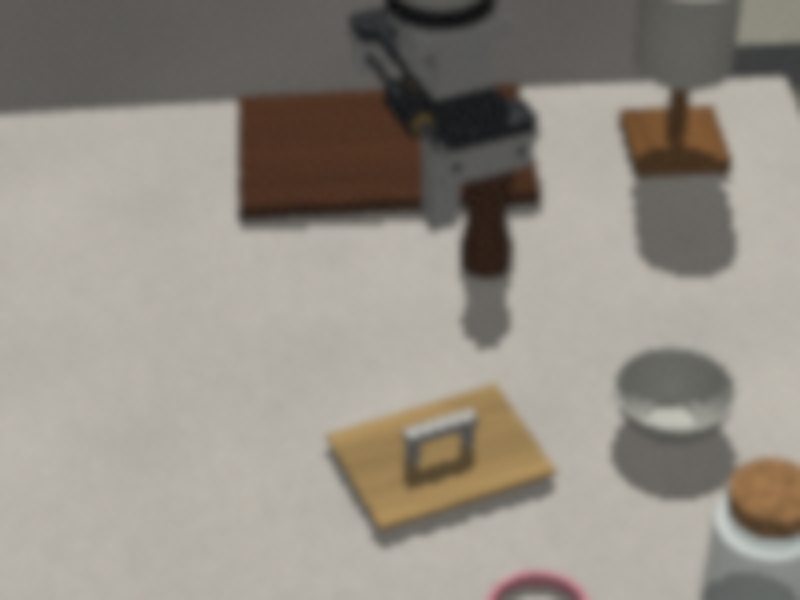

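View pics/c8.png

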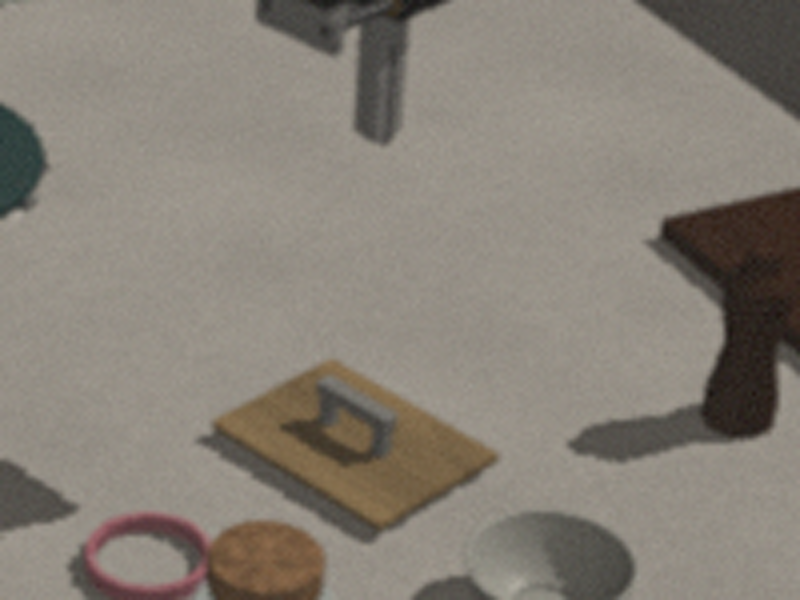

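```bash
python3 - <<'E'
from h import *
from rig import robot
st=robot.get_state();t=st['ee_pos'];T=st['tool_rot'];tip=t+.019*T[:,2];print(st)
for n,f,o in(('side','s1',(200,100)),('scene','s2',(300,130))):
    i=load(f'pics/{f}.png'); print(n,(proj(i,[t,tip])-o)*4)
a=load('pics/s1.png');b=load('pics/s2.png')
# triangulate tip from both: side (440,225) scene (380,140)
from itertools import product
c1,d1=ray(a,[(np.array((440,226))/4+[200,100])]);c2,d2=ray(b,[np.array((380,142))/4+[300,130]])
A=np.c_[d1[0],-d2[0]];l=np.linalg.lstsq(A,c2-c1,rcond=None)[0];print(c1+l[0]*d1[0],c2+l[1]*d2[0])
E
```

```text
{'time': 9.3917, 'qpos': array([-0.24170468,  0.24524826, -0.16458147,  1.75609572,  0.04355505,
        1.14540524,  1.48736371]), 'joint_vel': array([-1.21021552e-03, -2.02115515e-03,  1.15322838e-03, -2.54172134e-03,
       -8.90242624e-06,  3.60247647e-03,  5.32566374e-04]), 'effort': array([ 1.35738452e-02, -6.85821319e+01, -1.34241890e+00, -4.32000268e+01,
        2.82120157e-02,  7.09376391e-02, -1.02130893e-03]), 'ee_pos': array([0.51810946, 0.17414905, 0.23900443]), 'tool_rot': array([[-9.44059677e-01, -3.29771103e-01, -1.53150360e-03],
       [-3.29770692e-01,  9.44060919e-01, -5.20809676e-04],
       [ 1.61758067e-03,  1.33695870e-05, -9.99998692e-01]]), 'force': array([-0.37869894, -0.02150635, -0.42061685]), 'moment': array([ 0.02126019, -0.0276904 , -0.02294617]), 'opening': 0.00046252118309387104}
side [[438.01471654 230.91359899]
 [438.04895258 251.13992964]]
scene [[373.99295244 150.32471442]
 [372.20815079 176.29203003]]
[0.51973478 0.17554202 0.24242066] [0.51927362 0.17745432 0.24491372]
```

```bash
python3 - <<'E'
from h import *
from rig import robot
i=load('pics/w_held.png');st=robot.get_state();t=st['ee_pos'];T=st['tool_rot']
for dz in(-.01,-.005,0,.005,.01,.019): print(dz,proj(i,[t+T@[.008,-.0125,dz],t+T@[.008,.0125,dz],t+T@[.008,0,dz]]).round(1).tolist())
a=cv2.imread('pics/w_held.png');crop(a,260,255,120,70,6,'pics/c9.png')
E
```

```text
-0.01 [[290.4, 274.0], [345.0, 274.0], [317.7, 274.0]]
-0.005 [[291.1, 270.6], [344.4, 270.6], [317.7, 270.6]]
0 [[291.7, 267.4], [343.7, 267.5], [317.7, 267.5]]
0.005 [[292.4, 264.4], [343.1, 264.4], [317.7, 264.4]]
0.01 [[293.0, 261.5], [342.5, 261.5], [317.7, 261.5]]
0.019 [[294.0, 256.6], [341.5, 256.6], [317.8, 256.6]]
```

View pics/c9.png

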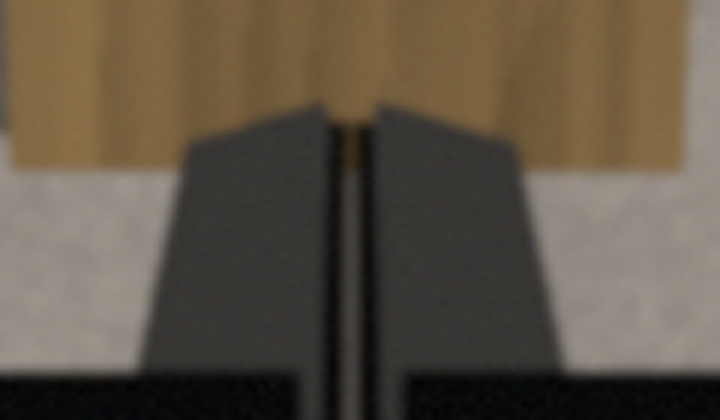

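The lid hasn't moved and the fingers closed on air. Triangulating the fingertips from scene and side puts them at z ≈ 0.243 m, with the reported TCP at 0.239. So they sit about 5 mm behind the reported TCP, not 19 mm ahead. I'll check this by touching the lid plate gently, then grasp at the right depth.

```bash
python3 - <<'E'
from h import *
from rig import robot
R=down(.336+np.pi)
x,y=.5182,.1742
robot.gripper_to(.06)
robot.move_linear((x,y,.045),velocity=.2,frame=R)
hit=robot.move_linear((x,y,.000),velocity=.025,threshold=2.5)
st=robot.get_state();print(hit,st['ee_pos'],st['force'],st['time'],st['opening'])
snap(robot,'side','pics/s3.png')
a=cv2.imread('pics/s3.png');crop(a,230,130,160,120,5,'pics/c10.png')
E
```

```text
True [0.51823384 0.17422277 0.00632433] [-1.35452716 -0.2433596   8.45620785] 12.925 0.059933123386783485
```

View pics/c10.png

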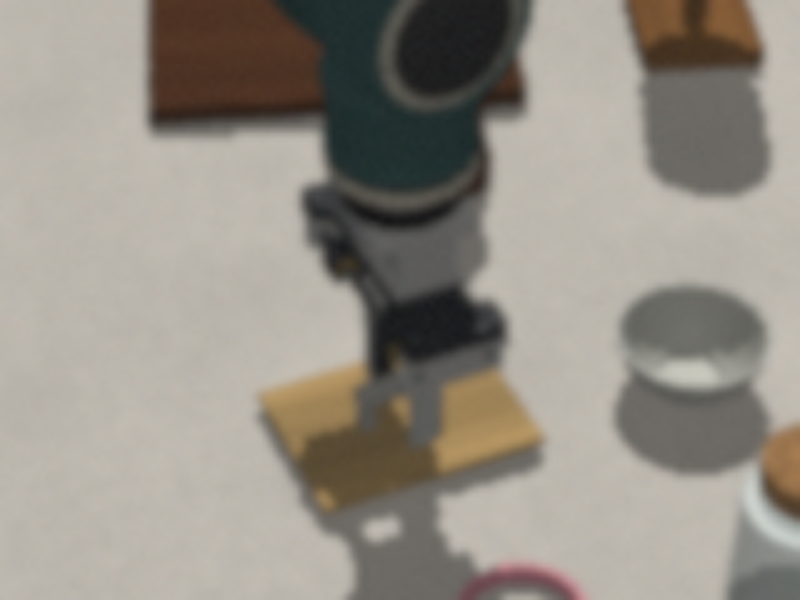

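Contact confirms it: the fingertips are about 7.5 mm behind the reported TCP, so the reported z is about 26 mm low. I'll correct for this everywhere and grasp.

```bash
echo 'TIP=.0075  # tip z = ee z + TIP' >> h.py; python3 - <<'E'
from h import *
from rig import robot
R=down(.336+np.pi)
x,y=.5182,.1742
robot.move_linear((x,y,.0155),velocity=.1,frame=R)
robot.gripper_to(0)
st=robot.get_state();print(st['opening'],st['ee_pos'])
robot.move_linear((x,y,.215),velocity=.2,frame=R)
st=robot.get_state();print(st['opening'],st['force'],st['qpos'],st['time'])
snap(robot,'wrist','pics/w_held2.png')
E
```

```text
0.013527345716219618 [0.51820629 0.17420711 0.01547971]
0.013377185874815817 [ 0.18976345  0.1025341  -1.37966975] [-0.24173375  0.26698493 -0.16554579  1.78753366  0.04881837  1.09271641
  1.48278231] 15.15
```

View pics/w_held2.png

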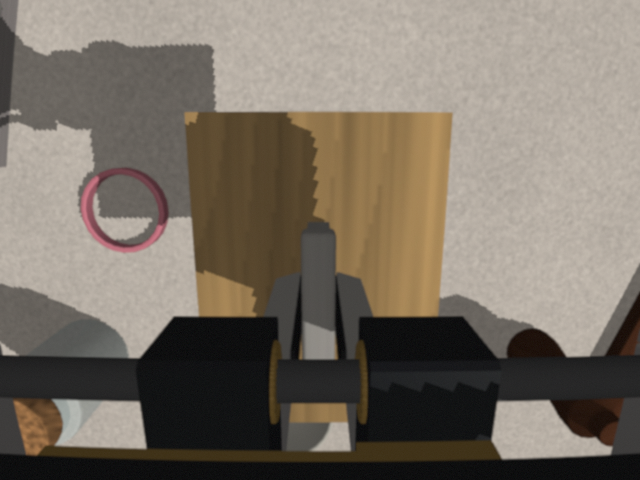

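```bash
python3 - <<'E'
from h import *
from rig import robot
i=load('pics/w_held2.png')
print(onz(i,[(185,112),(452,112)],.2135), [.5182+np.cos(.336)*-.08-np.sin(.336)*s*.06 for s in(-1,1)],[.1742+np.sin(.336)*-.08+np.cos(.336)*s*.06 for s in(-1,1)])
R=down(.118+np.pi); x,y=.5048,-.2054
q=robot.get_state()['qpos'].copy(); q[0]+=.65; q[6]+=.4
print(robot.ik((x,y,.215),R))
robot.goto_joints(q); print(robot.ik((x,y,.215),R))
robot.move_ptp((x,y,.215),R)
robot.move_linear((x,y,.112),velocity=.15,frame=R)
st=robot.get_state();print(st['ee_pos'],st['force'],st['time'])
snap(robot,'wrist','pics/w_over.png');snap(robot,'side','pics/s_over.png');snap(robot,'scene','pics/sc_over.png')
a=cv2.imread('pics/s_over.png');b=cv2.imread('pics/sc_over.png')
A=cv2.resize(a[220:350,250:380],None,fx=3,fy=3);B=cv2.resize(b[200:330,190:320],None,fx=3,fy=3);cv2.imwrite('pics/c11.png',np.hstack([A,B]))
E
```

```text
[[0.46163282 0.0917203  0.2135    ]
 [0.42234068 0.20412472 0.2135    ]] [np.float64(0.4624563194734979), np.float64(0.4228907095965104)] [np.float64(0.09117806264992806), np.float64(0.2044677908474219)]
[ 0.25987666  0.25706038  0.08331659  1.79740046 -0.02388921  1.08810227
  2.04035419]
[ 0.45758734  0.2622051  -0.15175281  1.79066891  0.04416425  1.09199701
  1.97938483]
[ 0.50542434 -0.20521386  0.11278179] [ 0.13878263 -0.2939685  -1.62003888] 17.6083
```

View pics/w_over.png

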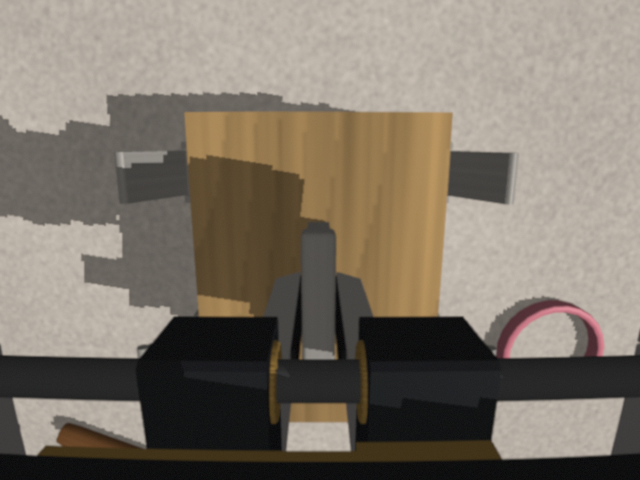

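View pics/c11.png

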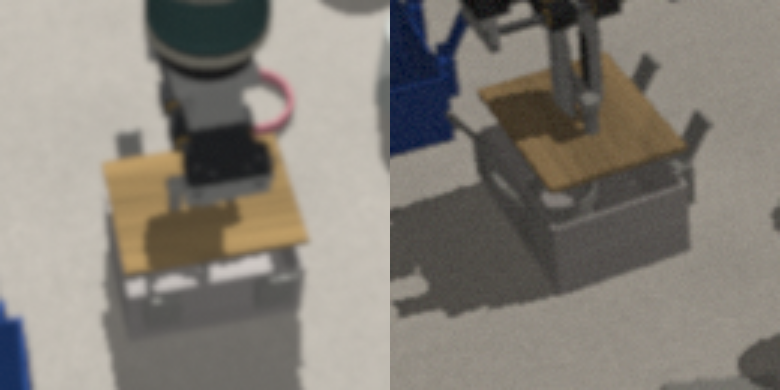

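The lid sits square and centred between the open clips: tips at columns 118 and 515, lid edges at 186 and 452. Lowering it now.

```bash
python3 - <<'E'
from h import *
from rig import robot
R=down(.118+np.pi); x,y=.5048,-.2054
hit=robot.move_linear((x,y,.0745),velocity=.04,frame=R,threshold=6)
st=robot.get_state();print(hit,st['ee_pos'],st['force'],st['moment'],st['time'])
snap(robot,'wrist','pics/w_pl.png');snap(robot,'side','pics/s_pl.png');snap(robot,'scene','pics/sc_pl.png')
a=cv2.imread('pics/s_pl.png');b=cv2.imread('pics/sc_pl.png')
A=cv2.resize(a[220:350,250:380],None,fx=3,fy=3);B=cv2.resize(b[200:330,190:320],None,fx=3,fy=3);cv2.imwrite('pics/c12.png',np.hstack([A,B]))
E
```

```text
True [ 0.50453688 -0.20527749  0.07713082] [0.94580207 0.1449772  2.73436365] [-0.00314248 -0.17823355  0.0212134 ] 18.5583
```

View pics/c12.png

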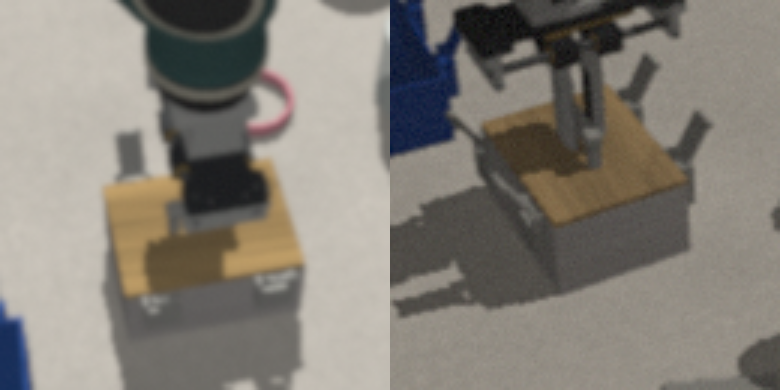

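```bash
python3 - <<'E'
from h import *
from rig import robot
R=down(.118+np.pi); x,y=.5048,-.2054
robot.gripper_to(.05)
robot.move_linear((x,y,.14),velocity=.2,frame=R)
p=np.array([x,y,.25])-.06*R[:,0]
robot.move_linear(p,velocity=.25,frame=R)
robot.gripper_to(0)
st=robot.get_state();print(st['ee_pos'],st['force'],st['time'],st['qpos'])
snap(robot,'wrist','pics/w_st.png')
a=cv2.imread('pics/w_st.png'); crop(a,180,20,280,240,2.8,'pics/c13.png')
E
```

```text
[ 0.56439408 -0.19830033  0.24999171] [0.09106401 0.89175983 0.19708968] 21.425 [ 0.41066952  0.33088895 -0.15845233  1.61724697  0.05505355  1.19783357
  1.92945606]
```

View pics/c13.png

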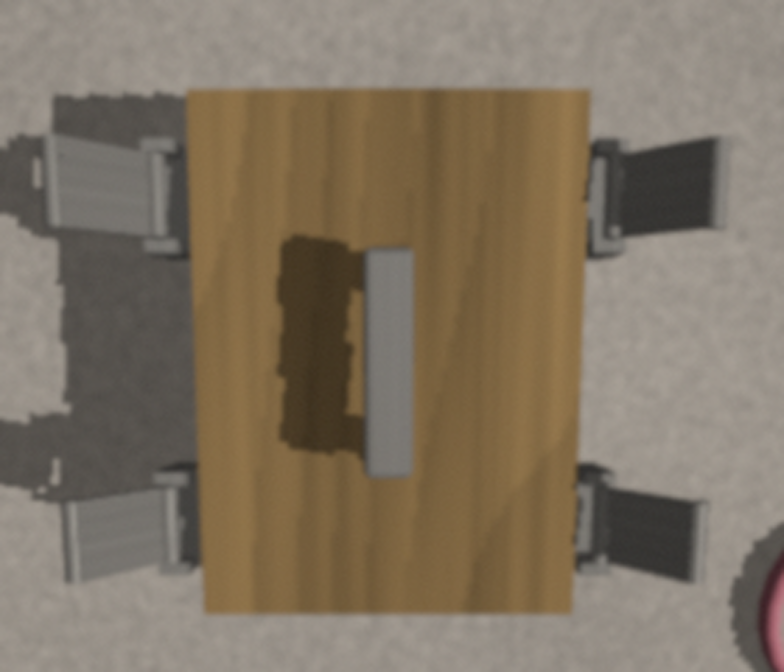

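```bash
cat >> h.py <<'E'
BX,BY,BYAW=.5048,-.2054,.118
def bw(x,y,ztip):
    c,s=np.cos(BYAW),np.sin(BYAW); return np.array([BX+c*x-s*y,BY+s*x+c*y,ztip-TIP])
E
python3 - <<'E'
from h import *
from rig import robot
i=load('pics/w_st.png')
q=lambda a,b,z:np.array([[-a,-b,z],[-a,b,z],[a,b,z],[a,-b,z]])
P=np.array([(188,90),(590,90),(572,613),(204,613)])/2.8+[180,20]
print(fit([(i,P)],q(.08,.06,.076),[.5,-.2,.1]))
for k in(1,3):
  R=down(BYAW+k*np.pi/2)
  print(k,[np.round(robot.ik(bw(sx*.05,sy*.12,z),R),2).tolist() for sx in(1,-1) for sy in(1,-1) for z in(.15,.10)])
E
```

```text
(array([ 0.5043975 , -0.20448533,  0.11726738]), array([-0.47649018, -0.29027924,  0.37086513, -0.13809527,  0.06605531,
        0.33834424,  0.04833788,  0.20352276]))
1 [[0.06, 0.34, 0.03, 1.87, -0.01, 0.94, 0.22], [0.05, 0.41, 0.04, 1.9, -0.02, 0.83, 0.23], [0.36, 0.52, 0.15, 1.6, -0.09, 1.03, 0.65], [0.36, 0.58, 0.15, 1.63, -0.1, 0.94, 0.66], [0.13, 0.17, 0.0, 2.09, -0.0, 0.88, 0.26], [0.12, 0.25, 0.02, 2.13, -0.01, 0.76, 0.26], [0.43, 0.39, 0.16, 1.8, -0.07, 0.96, 0.74], [0.44, 0.45, 0.15, 1.84, -0.09, 0.86, 0.75]]
3 [[-0.72, 0.57, 1.09, 1.89, -0.58, 1.04, -2.41], [0.9, 0.67, -1.08, 1.88, 0.69, 1.03, 2.78], [-0.22, 0.78, 1.08, 1.62, -0.73, 1.2, -2.0], [-0.22, 0.86, 1.08, 1.65, -0.82, 1.15, -1.94], [-0.8, 0.31, 1.09, 2.11, -0.35, 0.91, -2.53], [-0.76, 0.46, 1.09, 2.15, -0.55, 0.85, -2.35], [-0.22, 0.63, 1.08, 1.82, -0.63, 1.08, -1.92], [-0.21, 0.72, 1.08, 1.86, -0.75, 1.03, -1.83]]
```

The lid is seated within about 1 mm of the box pose, at (0.5044, -0.2045), yaw 0.117. All four clips are still open. I'll do clip a first and check it.

```bash
cat > clip.py <<'E'
from h import *
def clip(robot,sx,sy,first=False):
    R=down(BYAW+np.pi/2); X=sx*.05; h=.008
    P=lambda edge,z:bw(X,sy*(edge+h),z)
    if first: robot.move_ptp(P(.112,.15),R)
    else: robot.move_ptp(P(.112,.15),R)
    robot.move_linear(P(.111,.103),velocity=.12,frame=R)
    h1=robot.move_linear(P(.059,.103),velocity=.08,frame=R,threshold=30)
    s=robot.get_state();print('1',h1,s['force'].round(1),s['time'])
    h2=robot.move_linear(P(.044,.088),velocity=.04,frame=R,threshold=30)
    s=robot.get_state();print('2',h2,s['force'].round(1),s['time'],s['ee_pos'].round(4))
E
python3 - <<'E'
from clip import *
from rig import robot
clip(robot,1,1,True)
snap(robot,'side','pics/s_a.png');snap(robot,'scene','pics/sc_a.png')
a=cv2.imread('pics/s_a.png');b=cv2.imread('pics/sc_a.png')
A=cv2.resize(a[220:350,250:380],None,fx=3,fy=3);B=cv2.resize(b[200:330,190:320],None,fx=3,fy=3);cv2.imwrite('pics/c14.png',np.hstack([A,B]))
E
```

```text
1 False [-1.4  1.3  1.9] 24.3833
2 False [-0.5 -0.8 -0.4] 25.0667 [ 0.5482 -0.1479  0.0803]
```

View pics/c14.png

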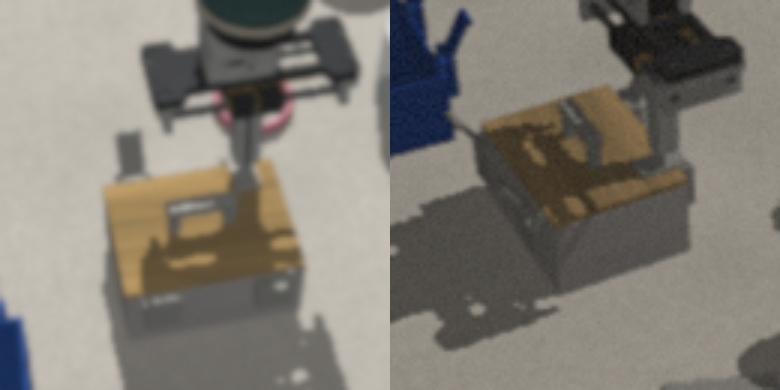

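```bash
python3 - <<'E'
from clip import *
from rig import robot
R=down(BYAW+np.pi/2)
robot.move_linear(bw(.05,.052,.15),velocity=.2,frame=R)
robot.move_linear(bw(-.05,-.09,.17),velocity=.3,frame=R)
st=robot.get_state();print(st['time'])
snap(robot,'side','pics/s_a2.png');snap(robot,'scene','pics/sc_a2.png');snap(robot,'wrist','pics/w_a2.png')
a=cv2.imread('pics/s_a2.png');b=cv2.imread('pics/sc_a2.png')
A=cv2.resize(a[220:350,250:380],None,fx=3,fy=3);B=cv2.resize(b[200:330,190:320],None,fx=3,fy=3);cv2.imwrite('pics/c15.png',np.hstack([A,B]))
E
```

```text
26.3583
```

View pics/c15.png

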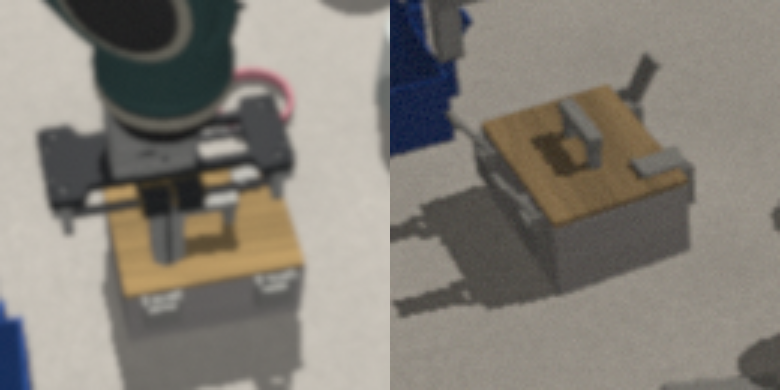

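View pics/w_a2.png

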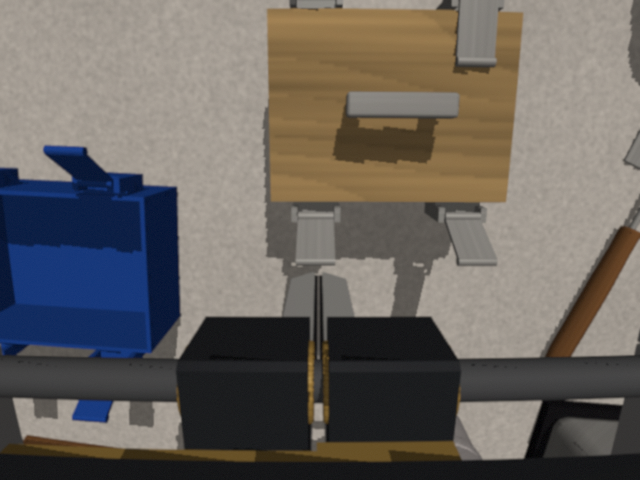

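Clip a lies flat on the lid (scene crop (662,162)) and the other three are still open. Clip c, diagonally across, comes next.

```bash
python3 - <<'E'
from clip import *
from rig import robot
R=down(BYAW+np.pi/2)
clip(robot,-1,-1)
robot.move_linear(bw(-.05,-.052,.15),velocity=.2,frame=R)
robot.move_linear(bw(-.05,.06,.17),velocity=.3,frame=R)
st=robot.get_state();print(st['time'])
snap(robot,'side','pics/s_c.png');snap(robot,'scene','pics/sc_c.png')
a=cv2.imread('pics/s_c.png');b=cv2.imread('pics/sc_c.png')
A=cv2.resize(a[220:350,250:380],None,fx=3,fy=3);B=cv2.resize(b[200:330,190:320],None,fx=3,fy=3);cv2.imwrite('pics/c16.png',np.hstack([A,B]))
E
```

```text
1 False [ 0.4 -0.5  1.7] 28.1167
2 False [-0.5  0.5 -0.4] 28.8 [ 0.4612 -0.2629  0.0804]
29.7917
```

View pics/c16.png

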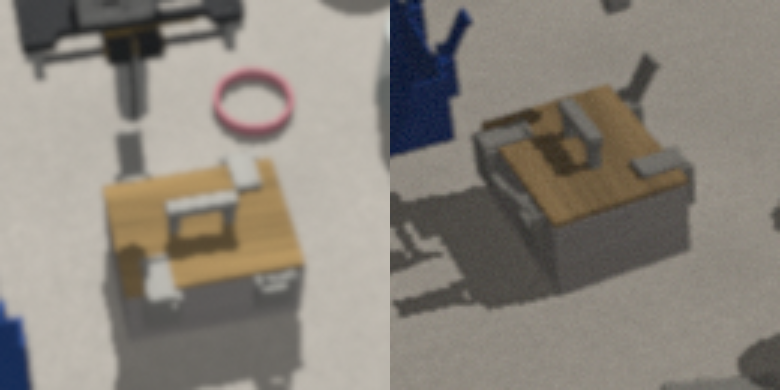

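Clips a and c are both flat, b and d are still open, and the lid is still square. Next is b, then d, with a look between.

```bash
python3 - <<'E'
from clip import *
from rig import robot
R=down(BYAW+np.pi/2)
clip(robot,-1,1)
robot.move_linear(bw(-.05,.052,.15),velocity=.2,frame=R)
robot.move_linear(bw(.05,-.06,.17),velocity=.3,frame=R)
st=robot.get_state();print(st['time'])
snap(robot,'side','pics/s_b.png');snap(robot,'scene','pics/sc_b.png')
a=cv2.imread('pics/s_b.png');b=cv2.imread('pics/sc_b.png')
A=cv2.resize(a[220:350,250:380],None,fx=3,fy=3);B=cv2.resize(b[200:330,190:320],None,fx=3,fy=3);cv2.imwrite('pics/c17.png',np.hstack([A,B]))
E
```

```text
1 False [-0.7  1.9  2.3] 31.5917
2 False [-0.7  0.   0.1] 32.275 [ 0.4489 -0.1596  0.0804]
33.3917
```

View pics/c17.png

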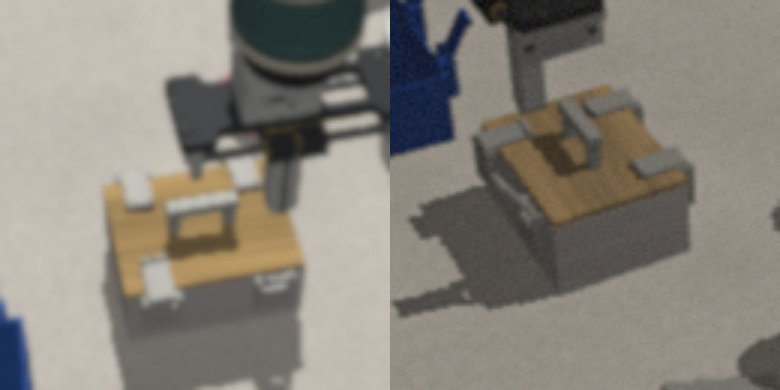

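Clip b is flat. Last is d, followed by a retreat and a full check.

```bash
python3 - <<'E'
from clip import *
from rig import robot
R=down(BYAW+np.pi/2)
clip(robot,1,-1)
robot.move_linear(bw(.05,-.052,.16),velocity=.2,frame=R)
robot.move_ptp(bw(0,-.06,.25),R)
st=robot.get_state();print(st['time'],st['force'])
snap(robot,'wrist','pics/w_d.png');snap(robot,'side','pics/s_d.png');snap(robot,'scene','pics/sc_d.png')
E
```

```text
1 False [ 1.  -0.9  2.1] 35.1917
2 False [-0.3 -0.3  0.2] 35.875 [ 0.5605 -0.2511  0.0804]
36.875 [ 0.52256154  0.17675878 -0.15523902]
```

View pics/w_d.png

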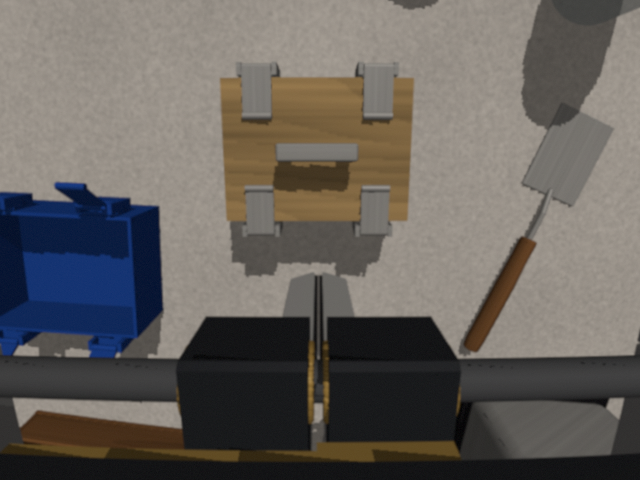

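View pics/sc_d.png

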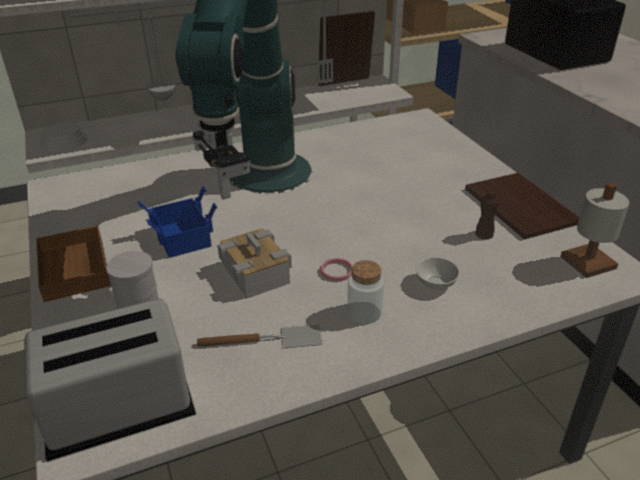

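View pics/s_d.png

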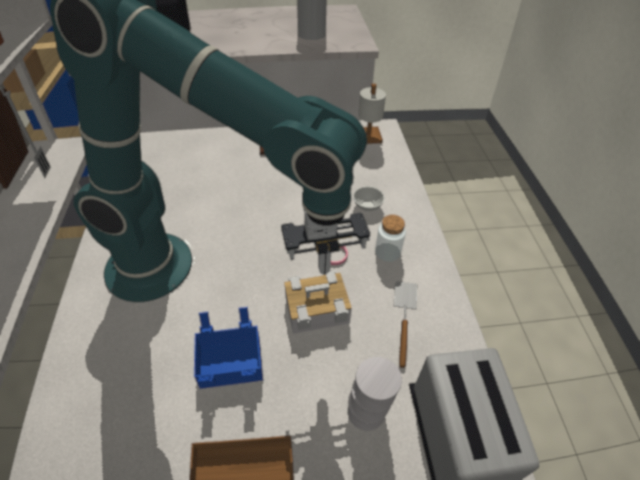

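```bash
python3 - <<'E'
from h import *
from rig import robot
i=load('pics/w_d.png')
for sx in(1,-1):
  for sy in(1,-1):
    P=[]
    for rot in(2.09,1.9,1.6):
      f=np.pi/3+rot; u=np.array([np.cos(f),np.sin(f)]);n=np.array([np.sin(f),-np.cos(f)])
      v=np.array([.069,.076])+.04*u+.009*n; w=bw(sx*.05,sy*v[0],v[1]+TIP-TIP); w[2]=v[1]; P.append(w)
    print(sx,sy,proj(i,P).round(0).tolist())
crop(cv2.imread('pics/w_d.png'),215,55,205,190,3.1,'pics/c18.png')
a,b=[cv2.imread(f'pics/{n}.png').astype(int) for n in('scene0','sc_d')]
E
```

```text
1 1 [[379.0, 116.0], [380.0, 112.0], [382.0, 102.0]]
1 -1 [[376.0, 187.0], [378.0, 191.0], [379.0, 201.0]]
-1 1 [[256.0, 116.0], [254.0, 112.0], [252.0, 102.0]]
-1 -1 [[258.0, 187.0], [257.0, 191.0], [255.0, 201.0]]
```

View pics/c18.png

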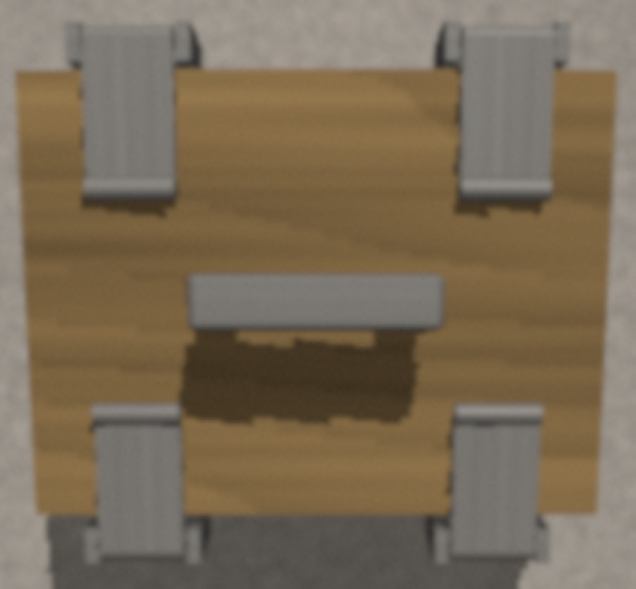

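The tips sit at rows 119 and 185. Fully home predicts 116 and 187, and a clip standing up at 1.9 rad would give 112 and 191, so all four are home. Handing in.

```bash
python3 - <<'E'
from rig import robot
print(robot.sign_off(), robot.get_state()['time'])
E
```

```text
the job is handed in; nothing more can be done
the job is handed in; nothing more can be done
```

The lid is on the box, and all four clips are snapped down in the order a, c, b, d. I handed the job in at about 37 s of the 64 s allowed.

- **First grasp missed:** the gripper closed on air. The fingertips sit about 7.5 mm behind the reported TCP, not 19 mm ahead of it as stated. I confirmed that by touching the lid plate lightly (about 8 N) and used the corrected depth from then on.
- **Lid:** before the clips went on, it measured within about 1 mm and 0.001 rad of the box's pose, with all four clips still open.
- **Clips:** I checked by camera after each one. In the last wrist picture all four lie level on the rim, with tips 2–3 pixels from the predicted home position, on the closed side.
- **Other objects:** by eye, the last scene and side pictures show everything else on the counter where it was, including the blue box. The arm is clear of everything.
- **Forces:** they stayed low, at 8.5 N or less in my spot readings.

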